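Advance the worm gear one tooth with the hand wheel

TASK

Bring the bronze worm gear on by one tooth: push the hand wheel round by its upright black handle through exactly one full turn, counter-clockwise seen from above, so that the handle stops back in line with the yellow index post where it began, then come away. Push the handle from behind with a fingertip or the outside of the fingers; never take it between the fingers, wind the wheel backwards or carry on past the mark. Leave the jaw liner, the rod eye and the bracket lying as they are.

Things in the scene. Friction and masses are not known exactly. Their poses are not given: they have to be found in the camera images.
- wheel (a joint): Angle of the hand wheel about its vertical axis, rad. 0 at the start, handle in line with the yellow index post; grows counter-clockwise seen from above and keeps counting: one full turn reads 6.283. No end stop near. Stiff (about 2 N at the handle), no spring, stays where it is left. It drives the bronze gear 20:1, one tooth per turn.
- handle: The wheel's upright black round handle, 22 mm diameter, 55 mm tall, standing on the rim at the end of a spoke, 65 mm from the wheel's axis; it spins freely on its own pin. Origin: centre of its foot, 150 mm above the bench (top at 205 mm). Its z is up; the spin makes its yaw meaningless.
- wheel_centre (a point): Fixed point on the wheel's vertical axis, level with the rim's top, 150 mm above the bench. The wheel is bare aluminium, horizontal, 145 mm over the rim, rim bar 15 mm thick, three spokes, hub 36 mm across; the shaft end at its middle stands 12 mm above the rim's top. Nothing of the stand but the handle reaches higher.
- index_post (a point): Top centre of the yellow fixed index post (10 x 12 mm), 106 mm from the wheel's axis just outside the rim and 151 mm above the bench, so that fingers pushing the handle pass above it if they stay over 155 mm. The line from wheel_centre to it is where the handle starts and must finish.
- fixture: Dark cast iron worm stand with a small vise (220 mm long, 64 mm high) that holds the 66 mm bronze worm gear in its aluminium yoke beside and under the wheel; bolted down. Origin on the bench under the wheel's axis; x towards the gear (the index post lies towards -x), z up.
- liner: Loose white acetal jaw liner, plate 100 x 30 x 12 mm lying on the bench; origin at the centre of its underside, x along its length. To be left alone.
- rod_eye: Loose polished steel rod eye lying on the bench: ring 44 mm across, 20 mm high, with a 20 mm shank that ends 61 mm from the ring's centre along x; origin under the ring's centre. To be left alone.
- bracket: Loose red anodised L bracket, foot 70 x 40 x 5 mm on the bench, upright flange 50 mm high at its +x end; origin at the centre of the foot's underside. To be left alone.

How it is judged:
By the outcome, as a careful person would: the job done as asked, in the order asked, and still so for the second after the job is handed in, with the robot touching nothing.
It also fails if it takes over 56 s, if anything falls off the work surface, if the arm or the gripper's body presses on something with over 40 N, if the wrist force passes 120 N, or if a joint passes its speed limit or range.

ROBOT

A 6-joint arm with a two-finger parallel gripper is mounted at the origin on the work surface. World frame = base frame: x ahead of the robot, y to its left, z up, the work surface at z = 0. Lengths are in m, angles in degrees, forces in N, time in s.
With the tool pointing down it reaches from about 0.4 to 0.825 m from the base axis. Payload 7 kg.
Tool frame: the origin (TCP) lies at the very end of the fingers, on their centre line; the grasp point (between the pads) lies 19 mm behind it (ctrl.hold_point_z is the distance from the TCP to the grasp point, in m); z points along the fingers, y is the line along which they close (so a half turn about z gives the same grasp; the last joint's range is limited). The gripper opens to 88 mm and grips with 3 to 60 N. Pads are 19 mm wide; open, the fingers measure 130 mm over their backs; the gripper's body (78 mm by 193 mm) begins 47 mm behind the grasp point.
Start: joints at [87.783, 20.546, 0.682, 0, -70.136, -16.507], TCP at [0.217, 0.639, 0.227] pointing down, gripper open.
Joint ranges: [-176.03, 176.03], [-82.01, 121.73], [-58.28, 71.71], [-173.87, 95.51], [-174.79, -0.11], [-173.66, 173.66]. Speed limits (degrees/s): [136.94, 136.94, 172.46, 180, 180, 180].

INTERFACE

Orientations are given as [roll, pitch, yaw] about the fixed x, y, z axes, in that order (R = Rz(yaw) Ry(pitch) Rx(roll)).
In Python, from plant import sensors, viewer, workorder, ctrl gives the robot as it stands.
- The arm moves only by the shell command python3 -m pendant 'ROWS'. ROWS is JSON, a list of rows, each a list of 3 entries, a list of its own where there are three numbers: the opening, from -1 (shut) to 1 (fully open), so that 0 is half open, then the shift along the tool's x, y, z in m, then the turn, a rotation vector about the tool's x, y, z in degrees. A call has 1 to 10 rows; each row is the pose to reach, as a shift and turn from the pose commanded when the call began, along the tool's axes at that moment; what a row does not reach only later rows make up. A row lasts 1/12 s, in which the tool goes at most 41.7 mm and 7.16 degrees, less where a joint would pass 70% of its speed; a pose out of reach is approached as far as the arm can. A call with a gripper value outside its range is refused whole. The fingers move at their own pace and stop on an object; the grip force is fixed at half the most. Time passes only in rows, so rows that repeat a pose let the fingers close. It gives the time, the measured TCP pose, the force, the opening and the grip force at its end, in the units of the state.
- sensors.get_obs(): the state, without advancing time (a new reading comes with each control period).
- viewer.snapshot(name): name is "side" or "top" or "wrist"; returns the picture (480x640x3 uint8, red, green, blue); there is no depth.
- viewer.camera_params(name): a dict with "fx", "fy", "cx", "cy" (pixels), "extrinsics" (4x4, takes a point from world to camera coordinates). Camera axes: x right, y up, looking along -z (the intrinsics and any distortion apply to the point x, -y, -z); pixel columns grow to the right and rows downward; lengths in m; the calibration is good to about 2 mm. The wrist camera is an equidistant fisheye: a pixel r from the principal point sees the ray r / f radians off the axis. A picture is of the moment at which its call begins: read the wrist's pose just before it. camera_params takes no time and is no camera call; for the wrist camera it gives the pose at the moment of the call.
- workorder.close_job(): hands the job in; it is judged then, once.
The state is a dict: "clock": time; "joint_pos": joint angles; "qvel": joint speeds; "tau": joint torques, N m; "tool_pos": TCP position; "orientation": TCP orientation; "force": force on the tool from outside, world axes, zero at the start; "moment": the same for the moment, N m; "opening": finger opening in m; "gripper_force": force on a finger pad.
Only numpy, scipy, OpenCV 4.12 (cv2) and the standard library are available. Lean on these libraries where they do the work, as an engineer would, in place of code of your own. Each camera call takes 0.05 s, during which the arm holds its last target. There are 200 camera calls.

## Working session

There is one attempt and no reset: what is moved stays moved. The work goes in short steps, Python scripts to look and compute and a shell command to move; the robot and the scene stay as the last step left them, time stands still between calls to the robot, and variables do not carry over. Pictures are saved under pics/ and viewed, at most 10 in all, crops included, and the job is handed in when it is done.

```bash
mkdir -p pics
python3 - <<'E'
from plant import sensors, viewer
import cv2,numpy as np
o=sensors.get_obs();print(o)
for n in("top","side"):
    im=viewer.snapshot(n);cv2.imwrite(f"pics/{n}0.png",im[:,:,::-1])
    print(n,viewer.camera_params(n))
E
```

```text
{'clock': 0.0, 'joint_pos': array([ 8.77840332e+01,  2.05911089e+01,  6.33279141e-01, -2.30857633e-02,
       -7.01347799e+01, -1.65102497e+01]), 'qvel': array([ 0.08327858,  0.00806144, -0.0163984 , -0.12690662,  0.07717059,
        0.09092073]), 'tau': array([-2.03026202e-04, -5.82722497e+01,  2.93059462e+01,  6.99705586e+00,
        7.01544690e-03, -1.81405326e-04]), 'tool_pos': array([0.21651893, 0.63880695, 0.22561328]), 'orientation': array([ 1.79905041e+02, -5.51423500e-03, -1.87340742e+01]), 'force': array([-0.25625743,  0.22981451,  0.48317792]), 'moment': array([ 0.05967599, -0.0093413 ,  0.0095277 ]), 'gripper_force': 0.0, 'opening': 0.08735063407305324}
top {'fx': 525.5242533478662, 'fy': 525.5242533478662, 'cx': 321.52786020509546, 'cy': 250.72127335431068, 'extrinsics': array([[ 0.0204154 , -0.99975056,  0.00905753,  0.02366174],
       [ 0.9800166 ,  0.02180369,  0.19771711, -0.58222484],
       [-0.19786528,  0.00484006,  0.98021727, -1.02894592],
       [ 0.        ,  0.        ,  0.        ,  1.        ]])}
side {'fx': 499.45227128633815, 'fy': 499.45227128633815, 'cx': 321.9443409185941, 'cy': 235.6030520648056, 'extrinsics': array([[ 0.9991059 , -0.04080974,  0.01104398, -0.56277397],
       [ 0.01193643,  0.52288401,  0.85232027, -0.1336172 ],
       [-0.04055769, -0.85142638,  0.52290362, -1.07142582],
       [ 0.        ,  0.        ,  0.        ,  1.        ]])}
```

View pics/top0.png

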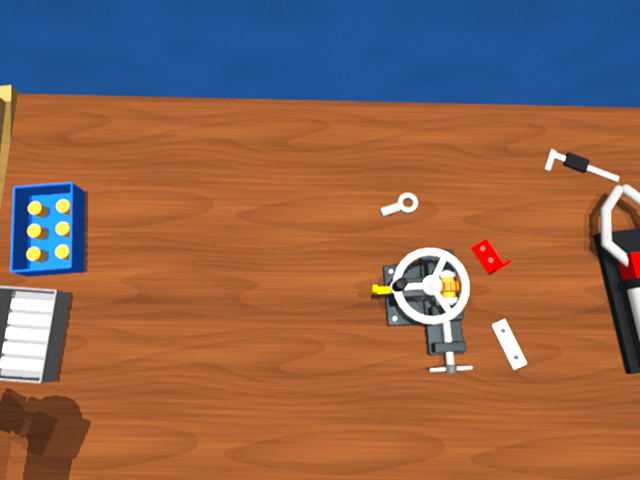

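View pics/side0.png

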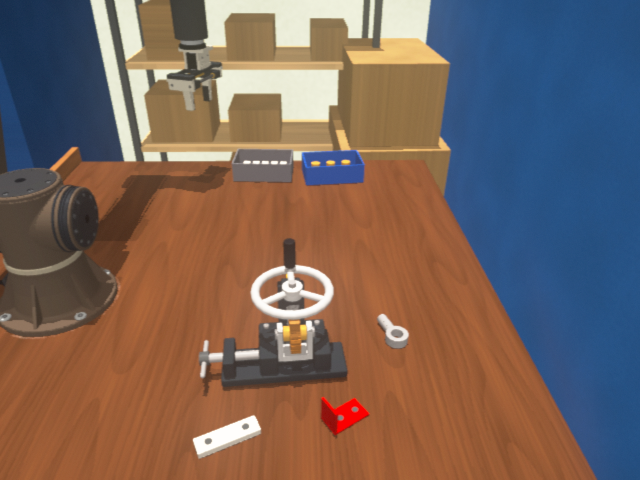

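Top view: hand wheel centred near (431,286), handle near (400,285), post near (378,290). Side view: hub near (292,290), handle top near (289,243). I'll enlarge both to get more exact pixels.

Run:
```python
import cv2,numpy as np
a=cv2.imread("pics/top0.png")[240:340,360:480];b=cv2.imread("pics/side0.png")[230:330,235:345]
f=lambda i:cv2.resize(i,(400*1,int(i.shape[0]*400/i.shape[1])),interpolation=cv2.INTER_CUBIC)
a=f(a);b=f(b);h=min(len(a),len(b));cv2.imwrite("pics/crop.png",np.hstack([a[:h],b[:h]]));print(h)
```

```text
333
```

View pics/crop.png

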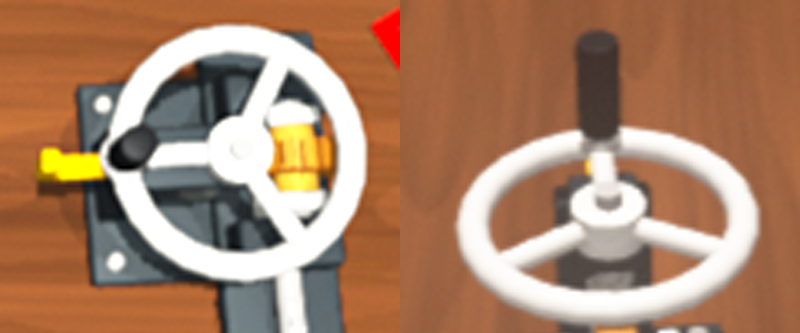

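```bash
cat > h.py <<'E'
import numpy as np
from plant import viewer
def proj(P,p):
    c=np.array(p["extrinsics"])@np.append(P,1);return np.array([p["cx"]+p["fx"]*c[0]/-c[2],p["cy"]-p["fy"]*c[1]/-c[2]])
def ray(uv,p,z):
    E=np.array(p["extrinsics"]);R=E[:3,:3];C=-R.T@E[:3,3]
    d=R.T@np.array([(uv[0]-p["cx"])/p["fx"],-(uv[1]-p["cy"])/p["fy"],-1]);return C+d*(z-C[2])/d[2]
E
python3 - <<'E'
from h import *
from scipy.optimize import least_squares
T=viewer.camera_params("top");S=viewer.camera_params("side")
t=lambda x,y:(360+x/3.333,240+y/3.333)
s=lambda x,y:(235+(x-400)/3.636,230+y/3.636)
for n,p,uv,z in[("shaft",T,t(238,148),.162),("shaft",S,s(607,197),.162),("rim",T,t(235,152.5),.145),("rim",S,s(608,224),.145),
 ("htop",T,t(140,142),.205),("htop",S,s(598,38),.205),("hfoot",S,s(600,133),.15),("hfoot",T,t(121,153),.15),("post",T,t(50,163),.151)]:
    print(n,ray(uv,p,z).round(4),np.round(uv,1))
ph=np.linspace(0,2*np.pi,361)
E
```

```text
shaft [ 0.5017 -0.1675  0.162 ] [431.4 284.4]
shaft [ 0.5028 -0.179   0.162 ] [291.9 284.2]
rim [ 0.5015 -0.1695  0.145 ] [430.5 285.8]
rim [ 0.5029 -0.1777  0.145 ] [292.2 291.6]
htop [ 0.4977 -0.1063  0.205 ] [402.  282.6]
htop [ 0.4985 -0.1066  0.205 ] [289.5 240.5]
hfoot [ 0.4983 -0.1095  0.15  ] [290.  266.6]
hfoot [ 0.4991 -0.1044  0.15  ] [396.3 285.9]
post [ 0.4925 -0.0645  0.151 ] [375.  288.9]
```

Handle is at about (0.498, -0.1065), the axis at (0.502, -0.171), and the post direction is about 94°. The plan is closed fingers pushing with a finger back, with the tool turning rigidly with the wheel. J6 therefore has to start near +150, so I'm turning the tool +248° on the way there.

```bash
python3 -m pendant '[[-1,[0.28,0.3,-0.07],[0,0,70]],[-1,[0.28,0.3,-0.07],[0,0,70]],[-1,[0.28,0.3,-0.07],[0,0,70]],[-1,[0.28,0.3,-0.07],[0,0,70]],[-1,[0.28,0.3,-0.07],[0,0,70]],[-1,[0.28,0.3,-0.07],[0,0,70]],[-1,[0.28,0.3,-0.07],[0,0,70]],[-1,[0.28,0.3,-0.07],[0,0,70]],[-1,[0.28,0.3,-0.07],[0,0,70]],[-1,[0.28,0.3,-0.07],[0,0,70]]]'
cat > g.py <<'E'
import sys,numpy as np
from plant import sensors
o=sensors.get_obs();p=o["tool_pos"];y=np.radians(o["orientation"][2]);tx,ty=float(sys.argv[1]),float(sys.argv[2])
d=np.array([tx,ty])-p[:2];print("shift x,y",(d@[np.cos(y),np.sin(y)]).round(4),(d@[np.sin(y),-np.cos(y)]).round(4),"p",p.round(4),"rpy",o["orientation"].round(2),"j",o["joint_pos"].round(1),"F",o["force"].round(1),"t",o["clock"].__round__(2))
E
python3 g.py .553 -.103
```

```text
clock: 0.93
tool_pos: [0.3856, 0.2631, 0.2969]
orientation: [180.0, 0.0, -89.1]
force: [1.2, 0.7, -0.2]
opening: 0.0265
gripper_force: 0.0
shift x,y 0.3688 -0.1614 p [0.3856 0.2631 0.2969] rpy [ 1.800e+02  1.000e-02 -8.907e+01] j [ 58.6  -2.  -17.6  -0.  -74.3 -57.6] F [ 1.2  0.7 -0.2] t 0.93
```

```bash
python3 -m pendant '[[-1,[0.369,-0.146,0],[0,0,70]],[-1,[0.369,-0.146,0],[0,0,70]],[-1,[0.369,-0.146,0],[0,0,70]],[-1,[0.369,-0.146,0],[0,0,70]],[-1,[0.369,-0.146,0],[0,0,70]],[-1,[0.369,-0.146,0],[0,0,70]],[-1,[0.369,-0.146,0],[0,0,70]],[-1,[0.369,-0.146,0],[0,0,70]],[-1,[0.369,-0.146,0],[0,0,70]],[-1,[0.369,-0.146,0],[0,0,70]]]'
python3 -m pendant '[[-1,[0,0,0],[0,0,7]],[-1,[0,0,0],[0,0,14]],[-1,[0,0,0],[0,0,17]],[-1,[0,0,0],[0,0,17]]]'
python3 g.py .538 -.1037
python3 - <<'E'
from plant import viewer
import cv2,numpy as np
p=viewer.camera_params("wrist");print(p)
a=viewer.snapshot("wrist");cv2.imwrite("pics/w1.png",a[:,:,::-1])
E
```

```text
clock: 1.77
tool_pos: [0.5404, -0.104, 0.2959]
orientation: [-180.0, -0.1, -159.2]
force: [0.3, 0.9, -0.3]
opening: -0.0001
gripper_force: 0.0
clock: 2.1
tool_pos: [0.5395, -0.1008, 0.296]
orientation: [180.0, -0.1, -175.9]
force: [0.3, 0.7, 0.2]
opening: 0.0004
gripper_force: 0.0
shift x,y 0.0017 -0.0028 p [ 0.5395 -0.1008  0.296 ] rpy [ 1.7999e+02 -6.0000e-02 -1.7591e+02] j [  9.9   6.4  -8.9  -0.  -74.7 -95.8] F [0.3 0.7 0.2] t 2.1
{'fx': 371.64829954431775, 'fy': 371.64829954431775, 'cx': 317.6693320554808, 'cy': 243.7580674235487, 'extrinsics': array([[-7.10420036e-02,  9.97473234e-01, -4.26332993e-04,
         1.37932996e-01],
       [-9.57833091e-01, -6.83380372e-02, -2.79080063e-01,
         5.63991952e-01],
       [-2.78404028e-01, -1.94180510e-02,  9.60267742e-01,
        -3.08301447e-01],
       [ 0.00000000e+00,  0.00000000e+00,  0.00000000e+00,
         1.00000000e+00]])}
```

View pics/w1.png

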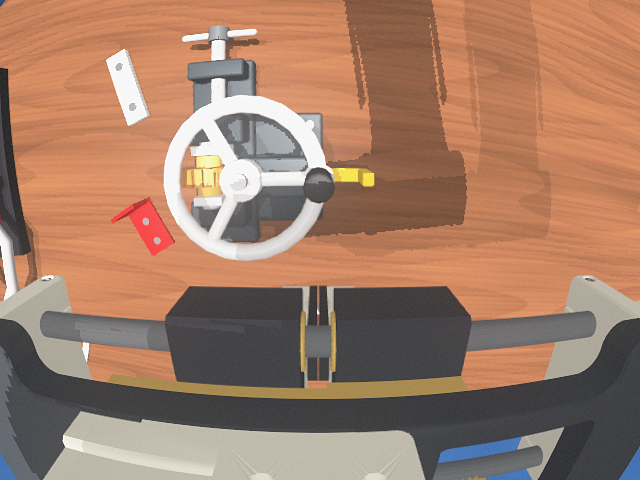

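Wrist view: shaft end at (239,182), handle top at (319,183), post top at (368,179), and the fingers are clear of the wheel.

```bash
cat >> h.py <<'E'
def wray(uv,p,z):
    E=np.array(p["extrinsics"]);R=E[:3,:3];C=-R.T@E[:3,3]
    a=np.array([uv[0]-p["cx"],uv[1]-p["cy"]]);r=np.hypot(*a);th=r/p["fx"];s=np.sin(th)/r
    d=R.T@np.array([a[0]*s,-a[1]*s,-np.cos(th)]);return C+d*(z-C[2])/d[2]
E
python3 - <<'E'
from h import *
p=viewer.camera_params("wrist")
for n,uv,z in[("shaft",(239,181.5),.162),("htop",(320,183),.205),("post",(369,179.5),.151),("post",(364,178.5),.151),("rimR",(328,180),.1425),("rimL",(164,180),.1425),("rimT",(244,95),.1425),("rimB",(244,260),.1425)]:print(n,wray(uv,p,z).round(4))
E
```

```text
shaft [ 0.5019 -0.1654  0.162 ]
htop [ 0.4939 -0.1014  0.205 ]
post [ 0.4941 -0.0608  0.151 ]
post [ 0.4936 -0.065   0.151 ]
rimR [ 0.4983 -0.094   0.1425]
rimL [ 0.5059 -0.239   0.1425]
rimT [ 0.4307 -0.1692  0.1425]
rimB [ 0.5745 -0.1631  0.1425]
```

```bash
python3 -m pendant '[[-1,[0,0,0.04],[0,0,0]],[-1,[0,0,0.08],[0,0,-1]],[-1,[0,0,0.12],[0,0,-1]],[-1,[0,0,0.125],[0,0,-1]],[-1,[0,0,0.125],[0,0,-1]],[-1,[0.006,0,0.125],[0,0,-1]],[-1,[0.012,0,0.125],[0,0,-1]],[-1,[0.016,0,0.125],[0,0,-1]],[-1,[0.016,0,0.125],[0,0,-1]]]'
python3 - <<'E'
import numpy as np
from plant import viewer
import cv2
w=np.array([.0205,-.065])
for k in range(1,11):
    a=np.radians(3.6*k);c,s=np.cos(a),np.sin(a);print(round(3.6*k,1),(w-[c*w[0]+s*w[1],-s*w[0]+c*w[1]]).round(4))
a=viewer.snapshot("wrist");b=viewer.snapshot("side")[210:330,230:390]
cv2.imwrite("pics/w2.png",np.hstack([cv2.resize(a[60:420,100:500],(400,360)),cv2.resize(b,(400,300))[:300] if 0 else cv2.copyMakeBorder(cv2.resize(b,(400,300)),0,60,0,0,0)])[:,:,::-1])
E
python3 g.py 0 0
```

```text
clock: 2.9
tool_pos: [0.5237, -0.1016, 0.1736]
orientation: [180.0, 0.2, -174.7]
force: [-0.2, -0.1, 0.0]
opening: 0.0006
gripper_force: 0.0
3.6 [0.0041 0.0012]
7.2 [0.0083 0.0021]
10.8 [0.0125 0.0027]
14.4 [0.0168 0.0031]
18.0 [0.0211 0.0032]
21.6 [0.0254 0.003 ]
25.2 [0.0296 0.0025]
28.8 [0.0338 0.0018]
32.4 [0.038  0.0009]
36.0 [ 0.0421 -0.0004]
shift x,y 0.5126 0.1495 p [ 0.5242 -0.1016  0.173 ] rpy [ 1.7999e+02  1.5000e-01 -1.7471e+02] j [ 10.1   9.7 -21.6   0.  -58.6 -94.8] F [ 0.3 -0.3 -0.3] t 3.0
```

View pics/w2.png

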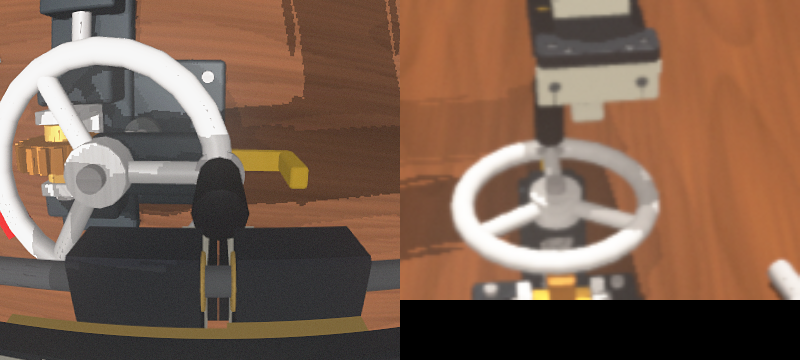

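```bash
python3 -m pendant '[[-1,[0.002,0,0.003],[0,0,0]],[-1,[0.004,0,0.003],[0,0,0]],[-1,[0.006,0,0.003],[0,0,0]],[-1,[0.007,0,0.003],[0,0,0]],[-1,[0.007,0,0.003],[0,0,0]],[-1,[0.007,0,0.003],[0,0,0]]]'
python3 g.py 0 0
```

```text
clock: 3.5
tool_pos: [0.5169, -0.1022, 0.1685]
orientation: [180.0, 0.0, -174.7]
force: [-0.3, 1.3, -1.3]
opening: 0.0002
gripper_force: 0.7
shift x,y 0.5053 0.1493 p [ 0.5169 -0.1022  0.1685] rpy [ 180.      0.   -174.72] j [ 10.2   9.3 -22.7  -0.  -58.  -94.9] F [-0.3  1.3 -1.3] t 3.5
```

Forces are at noise level so far. Starting the first 36°.

```bash
python3 -m pendant '[[-1,[0.0041,0.0012,0],[0,0,-3.6]],[-1,[0.0083,0.0021,0],[0,0,-7.2]],[-1,[0.0125,0.0027,0],[0,0,-10.8]],[-1,[0.0168,0.0031,0],[0,0,-14.4]],[-1,[0.0211,0.0032,0],[0,0,-18]],[-1,[0.0254,0.003,0],[0,0,-21.6]],[-1,[0.0296,0.0025,0],[0,0,-25.2]],[-1,[0.0338,0.0018,0],[0,0,-28.8]],[-1,[0.038,0.0009,0],[0,0,-32.4]],[-1,[0.0421,-0.0004,0],[0,0,-36]]]'
python3 g.py 0 0
python3 - <<'E'
from plant import viewer
import cv2,numpy as np
a=viewer.snapshot("wrist");b=viewer.snapshot("side")[210:330,230:390]
cv2.imwrite("pics/w3.png",np.hstack([cv2.resize(a[60:420,100:500],(400,360)),cv2.copyMakeBorder(cv2.resize(b,(400,300)),0,60,0,0,0)])[:,:,::-1])
E
```

```text
clock: 4.33
tool_pos: [0.4749, -0.1063, 0.1685]
orientation: [180.0, 0.0, -138.5]
force: [-0.0, 1.0, -1.6]
opening: 0.0005
gripper_force: 1.1
shift x,y 0.2855 0.3941 p [ 0.4749 -0.1063  0.1685] rpy [ 1.7999e+02  1.0000e-02 -1.3854e+02] j [ 10.6   5.5 -27.3  -0.  -57.2 -59.1] F [-0.   1.  -1.6] t 4.33
```

View pics/w3.png

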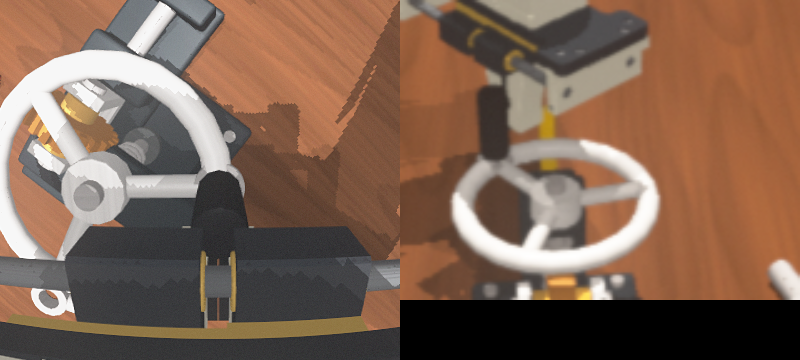

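Wrist view: the handle is centred on the fingers at crop (220,190), and the spoke has turned about 36° in the right sense. Continuing.

```bash
python3 -m pendant '[[-1,[0.0041,0.0012,0],[0,0,-3.6]],[-1,[0.0083,0.0021,0],[0,0,-7.2]],[-1,[0.0125,0.0027,0],[0,0,-10.8]],[-1,[0.0168,0.0031,0],[0,0,-14.4]],[-1,[0.0211,0.0032,0],[0,0,-18]],[-1,[0.0254,0.003,0],[0,0,-21.6]],[-1,[0.0296,0.0025,0],[0,0,-25.2]],[-1,[0.0338,0.0018,0],[0,0,-28.8]],[-1,[0.038,0.0009,0],[0,0,-32.4]],[-1,[0.0421,-0.0004,0],[0,0,-36]]]'
python3 -m pendant '[[-1,[0.0041,0.0012,0],[0,0,-3.6]],[-1,[0.0083,0.0021,0],[0,0,-7.2]],[-1,[0.0125,0.0027,0],[0,0,-10.8]],[-1,[0.0168,0.0031,0],[0,0,-14.4]],[-1,[0.0211,0.0032,0],[0,0,-18]],[-1,[0.0254,0.003,0],[0,0,-21.6]],[-1,[0.0296,0.0025,0],[0,0,-25.2]],[-1,[0.0338,0.0018,0],[0,0,-28.8]],[-1,[0.038,0.0009,0],[0,0,-32.4]],[-1,[0.0421,-0.0004,0],[0,0,-36]]]'
python3 -m pendant '[[-1,[0.0041,0.0012,0],[0,0,-3.6]],[-1,[0.0083,0.0021,0],[0,0,-7.2]],[-1,[0.0125,0.0027,0],[0,0,-10.8]],[-1,[0.0168,0.0031,0],[0,0,-14.4]],[-1,[0.0211,0.0032,0],[0,0,-18]],[-1,[0.0254,0.003,0],[0,0,-21.6]],[-1,[0.0296,0.0025,0],[0,0,-25.2]],[-1,[0.0338,0.0018,0],[0,0,-28.8]],[-1,[0.038,0.0009,0],[0,0,-32.4]],[-1,[0.0421,-0.0004,0],[0,0,-36]]]'
python3 g.py 0 0
python3 - <<'E'
from plant import viewer
import cv2,numpy as np
a=viewer.snapshot("wrist");b=viewer.snapshot("side")[210:330,230:390]
cv2.imwrite("pics/w4.png",np.hstack([cv2.resize(a[60:420,100:500],(400,360)),cv2.copyMakeBorder(cv2.resize(b,(400,300)),0,60,0,0,0)])[:,:,::-1])
E
```

```text
clock: 5.27
tool_pos: [0.4436, -0.1345, 0.1686]
orientation: [180.0, 0.0, -102.7]
force: [0.1, 1.8, 1.1]
opening: 0.0003
gripper_force: 1.0
clock: 6.1
tool_pos: [0.4346, -0.1758, 0.1686]
orientation: [180.0, 0.0, -66.7]
force: [-0.8, 1.9, 0.4]
opening: 0.0006
gripper_force: 1.0
clock: 6.93
tool_pos: [0.4514, -0.2143, 0.1685]
orientation: [180.0, 0.1, -30.7]
force: [-0.6, 2.3, 2.2]
opening: 0.0005
gripper_force: 1.1
shift x,y -0.4976 0.0461 p [ 0.4514 -0.2143  0.1685] rpy [ 1.7997e+02  7.0000e-02 -3.0690e+01] j [ -2.8   6.8 -25.8  -0.  -57.5  62.1] F [-0.6  2.3  2.2] t 6.93
```

View pics/w4.png

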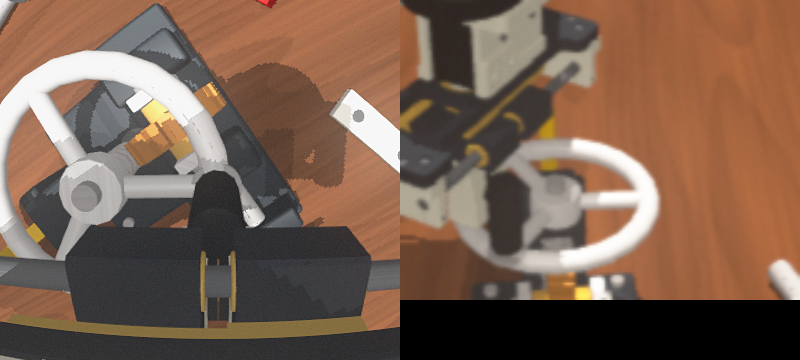

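The handle is still centred on the fingers and the wheel is at about 144°. Three more segments.

```bash
python3 -m pendant '[[-1,[0.0041,0.0012,0],[0,0,-3.6]],[-1,[0.0083,0.0021,0],[0,0,-7.2]],[-1,[0.0125,0.0027,0],[0,0,-10.8]],[-1,[0.0168,0.0031,0],[0,0,-14.4]],[-1,[0.0211,0.0032,0],[0,0,-18]],[-1,[0.0254,0.003,0],[0,0,-21.6]],[-1,[0.0296,0.0025,0],[0,0,-25.2]],[-1,[0.0338,0.0018,0],[0,0,-28.8]],[-1,[0.038,0.0009,0],[0,0,-32.4]],[-1,[0.0421,-0.0004,0],[0,0,-36]]]'
python3 -m pendant '[[-1,[0.0041,0.0012,0],[0,0,-3.6]],[-1,[0.0083,0.0021,0],[0,0,-7.2]],[-1,[0.0125,0.0027,0],[0,0,-10.8]],[-1,[0.0168,0.0031,0],[0,0,-14.4]],[-1,[0.0211,0.0032,0],[0,0,-18]],[-1,[0.0254,0.003,0],[0,0,-21.6]],[-1,[0.0296,0.0025,0],[0,0,-25.2]],[-1,[0.0338,0.0018,0],[0,0,-28.8]],[-1,[0.038,0.0009,0],[0,0,-32.4]],[-1,[0.0421,-0.0004,0],[0,0,-36]]]'
python3 -m pendant '[[-1,[0.0041,0.0012,0],[0,0,-3.6]],[-1,[0.0083,0.0021,0],[0,0,-7.2]],[-1,[0.0125,0.0027,0],[0,0,-10.8]],[-1,[0.0168,0.0031,0],[0,0,-14.4]],[-1,[0.0211,0.0032,0],[0,0,-18]],[-1,[0.0254,0.003,0],[0,0,-21.6]],[-1,[0.0296,0.0025,0],[0,0,-25.2]],[-1,[0.0338,0.0018,0],[0,0,-28.8]],[-1,[0.038,0.0009,0],[0,0,-32.4]],[-1,[0.0421,-0.0004,0],[0,0,-36]]]'
python3 g.py 0 0
python3 - <<'E'
from plant import viewer
import cv2,numpy as np
a=viewer.snapshot("wrist");b=viewer.snapshot("side")[210:330,230:390]
cv2.imwrite("pics/w5.png",np.hstack([cv2.resize(a[60:420,100:500],(400,360)),cv2.copyMakeBorder(cv2.resize(b,(400,300)),0,60,0,0,0)])[:,:,::-1])
E
```

```text
clock: 7.87
tool_pos: [0.4874, -0.2354, 0.1684]
orientation: [-180.0, 0.1, 5.2]
force: [-1.9, 0.6, 1.3]
opening: 0.0002
gripper_force: 1.1
clock: 8.7
tool_pos: [0.5293, -0.2313, 0.1684]
orientation: [-179.9, 0.1, 41.2]
force: [-2.4, -1.5, 0.4]
opening: 0.0005
gripper_force: 1.1
clock: 9.53
tool_pos: [0.5611, -0.2033, 0.1684]
orientation: [-180.0, 0.1, 77.2]
force: [-1.0, -2.1, -0.1]
opening: 0.0005
gripper_force: 1.1
shift x,y 0.0741 -0.5922 p [ 0.5611 -0.2033  0.1684] rpy [-1.7995e+02  5.0000e-02  7.7210e+01] j [ -1.1  15.8 -14.2   0.  -60.1 168.3] F [-1.  -2.1 -0.1] t 9.53
```

View pics/w5.png

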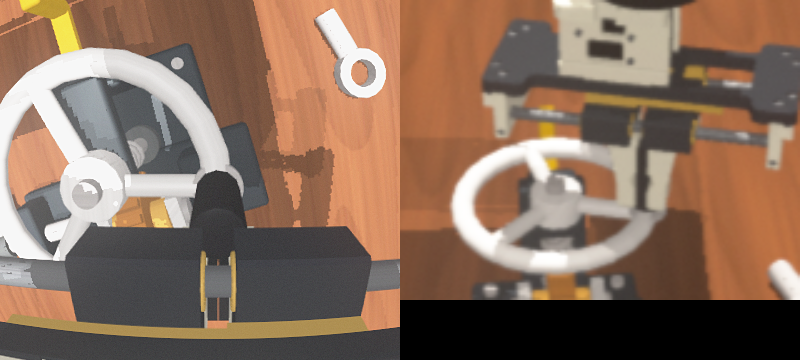

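```bash
python3 -m pendant '[[-1,[-0.015,0,0],[0,0,0]],[-1,[-0.03,0,0],[0,0,0]],[-1,[-0.03,0,-0.04],[0,0,0]],[-1,[-0.03,0,-0.08],[0,0,0]],[-1,[-0.03,0,-0.12],[0,0,7]],[-1,[-0.03,0,-0.12],[0,0,14]],[-1,[-0.03,0,-0.12],[0,0,21]],[-1,[-0.03,0,-0.12],[0,0,28]],[-1,[-0.03,0,-0.12],[0,0,35]],[-1,[-0.03,0,-0.12],[0,0,42]]]'
python3 -m pendant '[[-1,[0,0,0],[0,0,7]],[-1,[0,0,0],[0,0,14]],[-1,[0,0,0],[0,0,21]],[-1,[0,0,0],[0,0,28]],[-1,[0,0,0],[0,0,35]],[-1,[0,0,0],[0,0,42]],[-1,[0,0,0],[0,0,49]],[-1,[0,0,0],[0,0,56]],[-1,[0,0,0],[0,0,63]],[-1,[0,0,0],[0,0,70]]]'
python3 -m pendant '[[-1,[0,0,0],[0,0,7]],[-1,[0,0,0],[0,0,14]],[-1,[0,0,0],[0,0,21]],[-1,[0,0,0],[0,0,28]],[-1,[0,0,0],[0,0,35]],[-1,[0,0,0],[0,0,42]],[-1,[0,0,0],[0,0,49]],[-1,[0,0,0],[0,0,56]],[-1,[0,0,0],[0,0,63]],[-1,[0,0,0],[0,0,68]]]'
python3 g.py .552 -.242
python3 - <<'E'
from plant import viewer
import cv2,numpy as np
b=viewer.snapshot("side")[210:330,230:390];t=viewer.snapshot("top")[240:340,360:480]
cv2.imwrite("pics/w6.png",np.hstack([cv2.copyMakeBorder(cv2.resize(t,(400,333)),0,27,0,0,0),cv2.copyMakeBorder(cv2.resize(b,(400,300)),0,60,0,0,0)])[:,:,::-1])
E
```

```text
clock: 10.47
tool_pos: [0.5545, -0.2323, 0.2886]
orientation: [-180.0, -0.0, 34.6]
force: [0.1, -0.5, -0.1]
opening: 0.0
gripper_force: 0.0
clock: 11.3
tool_pos: [0.5545, -0.2324, 0.2885]
orientation: [180.0, 0.0, -35.4]
force: [-0.5, 0.9, 0.2]
opening: 0.0005
gripper_force: 0.0
clock: 12.13
tool_pos: [0.5545, -0.2324, 0.2885]
orientation: [180.0, -0.0, -103.4]
force: [0.2, -0.3, 0.0]
opening: 0.0001
gripper_force: 0.0
shift x,y 0.0099 0.0002 p [ 0.5545 -0.2324  0.2885] rpy [ 179.99   -0.   -103.39] j [ -4.1  11.7  -3.4  -0.  -74.8  -9.3] F [ 0.2 -0.3  0. ] t 12.13
```

View pics/w6.png

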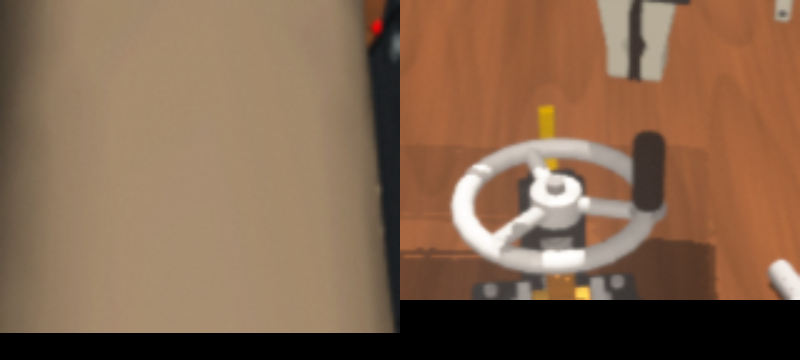

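Side view: the handle top is at full-image (329.6, 264.8). The gripper is above and clear, and the wheel is at about three quarters of a turn.

Run:
```python
from h import *
S=viewer.camera_params("side")
print(ray((329.6,264.8),S,.205), ray((289.5,240.5),S,.205))
# px model: handle at angle phi about centre c
for c in((.502,-.169),(.502,-.1715),(.502,-.1745)):
  print(c,[ (d,proj((c[0]+.065*np.cos(np.radians(95+d)),c[1]+.065*np.sin(np.radians(95+d)),.205),S).round(1)) for d in(0,5,245,250,255,260)])
```

```text
[ 0.56621819 -0.18436258  0.205     ] [ 0.49855376 -0.10675484  0.205     ]
(0.502, -0.169) [(0, array([288.3, 239.8])), (5, array([285.1, 240. ])), (245, array([327.9, 267.2])), (250, array([328.8, 265.3])), (255, array([329.3, 263.4])), (260, array([329.6, 261.5]))]
(0.502, -0.1715) [(0, array([288.3, 240.5])), (5, array([285.1, 240.8])), (245, array([328. , 268.1])), (250, array([328.9, 266.2])), (255, array([329.4, 264.3])), (260, array([329.7, 262.3]))]
(0.502, -0.1745) [(0, array([288.2, 241.4])), (5, array([285.1, 241.7])), (245, array([328.1, 269.1])), (250, array([329. , 267.2])), (255, array([329.5, 265.3])), (260, array([329.8, 263.4]))]
```

Wheel angle is about 252°, as planned. Descending and closing up again, now pushing with the opposite face.

```bash
python3 -m pendant '[[-1,[0,0,0.04],[0,0,-0.6]],[-1,[0,0,0.08],[0,0,-0.6]],[-1,[0,0,0.12],[0,0,-0.6]],[-1,[0,0,0.12],[0,0,-0.6]],[-1,[-0.01,0,0.12],[0,0,-0.6]],[-1,[-0.02,0,0.12],[0,0,-0.6]],[-1,[-0.026,0,0.12],[0,0,-0.6]],[-1,[-0.03,0,0.12],[0,0,-0.6]],[-1,[-0.03,0,0.12],[0,0,-0.6]]]'
python3 g.py .5611 -.2033
```

```text
clock: 12.98
tool_pos: [0.5626, -0.2021, 0.1706]
orientation: [-179.8, 0.0, -102.0]
force: [-0.0, 1.1, -0.1]
opening: 0.0004
gripper_force: 0.0
shift x,y 0.0014 0.0012 p [ 0.5626 -0.2021  0.1706] rpy [-1.7982e+02  2.0000e-02 -1.0204e+02] j [ -1.   15.6 -14.    0.  -60.1 -11. ] F [-0.   1.1 -0.1] t 12.98
```

```bash
python3 -m pendant '[[-1,[-0.0041,-0.0012,0],[0,0,-3.6]],[-1,[-0.0083,-0.0021,0],[0,0,-7.2]],[-1,[-0.0125,-0.0027,0],[0,0,-10.8]],[-1,[-0.0168,-0.0031,0],[0,0,-14.4]],[-1,[-0.0211,-0.0032,0],[0,0,-18]],[-1,[-0.0254,-0.003,0],[0,0,-21.6]],[-1,[-0.0296,-0.0025,0],[0,0,-25.2]],[-1,[-0.0338,-0.0018,0],[0,0,-28.8]],[-1,[-0.038,-0.0009,0],[0,0,-32.4]],[-1,[-0.0421,0.0004,0],[0,0,-36]]]'
python3 -m pendant '[[-1,[-0.0041,-0.0012,0],[0,0,-3.6]],[-1,[-0.0083,-0.0021,0],[0,0,-7.2]],[-1,[-0.0125,-0.0027,0],[0,0,-10.8]],[-1,[-0.0168,-0.0031,0],[0,0,-14.4]],[-1,[-0.0211,-0.0032,0],[0,0,-18]],[-1,[-0.0254,-0.003,0],[0,0,-21.6]],[-1,[-0.0296,-0.0025,0],[0,0,-25.2]],[-1,[-0.0338,-0.0018,0],[0,0,-28.8]],[-1,[-0.038,-0.0009,0],[0,0,-32.4]],[-1,[-0.0421,0.0004,0],[0,0,-36]]]'
python3 -m pendant '[[-1,[-0.0041,-0.0012,0],[0,0,-3.6]],[-1,[-0.0083,-0.0021,0],[0,0,-7.2]],[-1,[-0.0125,-0.0027,0],[0,0,-10.8]],[-1,[-0.0168,-0.0031,0],[0,0,-14.4]],[-1,[-0.0211,-0.0032,0],[0,0,-18]],[-1,[-0.0211,-0.0032,0],[0,0,-18]]]'
python3 g.py 0 0
python3 -m pendant '[[-1,[0.01,0,0],[0,0,0]],[-1,[0.03,0,0],[0,0,0]],[-1,[0.03,0,-0.04],[0,0,0]],[-1,[0.04,0,-0.08],[0,0,0]],[-1,[0.06,0.03,-0.12],[0,0,0]],[-1,[0.09,0.06,-0.12],[0,0,0]],[-1,[0.12,0.08,-0.12],[0,0,0]],[-1,[0.12,0.08,-0.12],[0,0,0]]]'
python3 g.py 0 0
python3 - <<'E'
from plant import viewer
import cv2,numpy as np
B=viewer.snapshot("side");T=viewer.snapshot("top");cv2.imwrite("pics/s7.png",B[:,:,::-1]);cv2.imwrite("pics/t7.png",T[:,:,::-1])
b=B[230:330,235:345];t=T[240:340,360:480]
f=lambda i:cv2.resize(i,(400,int(i.shape[0]*400/i.shape[1])),interpolation=cv2.INTER_CUBIC)[:333]
cv2.imwrite("pics/w7.png",np.hstack([f(t),f(b)])[:,:,::-1])
E
```

```text
clock: 13.82
tool_pos: [0.5708, -0.162, 0.1701]
orientation: [-179.9, -0.1, -65.9]
force: [1.6, -1.1, 0.2]
opening: 0.0003
gripper_force: 1.1
clock: 14.65
tool_pos: [0.5538, -0.1233, 0.1701]
orientation: [-179.9, -0.2, -29.9]
force: [2.9, -0.5, 0.3]
opening: 0.0007
gripper_force: 1.2
clock: 15.15
tool_pos: [0.5363, -0.1097, 0.1699]
orientation: [-179.9, -0.2, -11.9]
force: [0.8, 0.2, 0.4]
opening: 0.0003
gripper_force: 0.4
shift x,y -0.5474 0.0035 p [ 0.5363 -0.1097  0.1699] rpy [-1.7994e+02 -1.5000e-01 -1.1930e+01] j [  9.   11.1 -20.3   0.  -58.5  69.1] F [0.8 0.2 0.4] t 15.15
clock: 15.82
tool_pos: [0.6396, -0.2183, 0.2879]
orientation: [179.9, -0.0, -12.4]
force: [0.4, 0.5, -1.5]
opening: 0.0002
gripper_force: 0.0
shift x,y -0.6716 -0.0759 p [ 0.6396 -0.2183  0.2879] rpy [ 1.7993e+02 -2.0000e-02 -1.2390e+01] j [ -2.3  19.    6.3   0.1 -77.3  79.9] F [ 0.4  0.5 -1.5] t 15.82
```

View pics/w7.png

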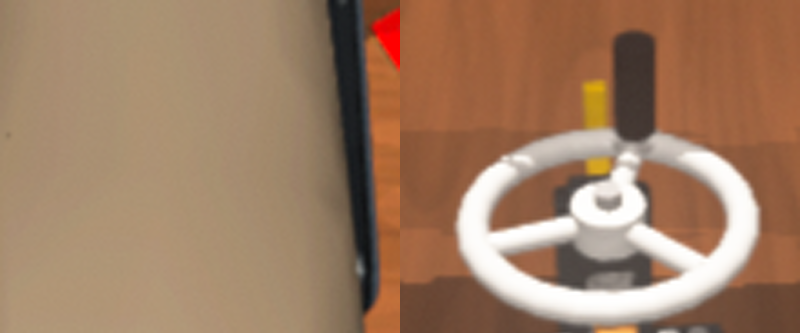

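Side view: the handle is at crop x≈634 against 598 at the start, so it is short of the mark by about 15°. I'll measure it sub-pixel.

```bash
cat > m.py <<'E'
import cv2,numpy as np,sys
from h import *
S=viewer.camera_params("side")
def hx(f):
    g=cv2.cvtColor(cv2.imread(f),cv2.COLOR_BGR2GRAY)[244:258,278:312].astype(float)
    w=np.clip(70-g,0,None);w[w<15]=0;return 278+(w.sum(0)@np.arange(34))/w.sum()
a,b=hx("pics/side0.png"),hx(sys.argv[1])
m=lambda d:proj((.502+.065*np.cos(np.radians(95+d)),-.171+.065*np.sin(np.radians(95+d)),.185),S)[0]
d=np.linspace(-40,40,801);e=d[np.argmin([abs(m(x)-m(0)-(b-a)) for x in d])]
print(a,b,"wheel error deg",e,"mm",e*.065*np.pi/180*1000)
E
python3 m.py pics/s7.png
```

```text
288.7955010224949 299.0870736086176 wheel error deg -16.5 mm -18.718656227639187
```

```bash
python3 g.py .5363 -.1097
python3 - <<'E'
import numpy as np
w=np.array([-.0205,.065])
for d in(2,4,6,8,10,12,14,15,16,16.5):
    a=np.radians(d);c,s=np.cos(a),np.sin(a);print(d,(w-[c*w[0]+s*w[1],-s*w[0]+c*w[1]]).round(4))
E
```

```text
shift x,y -0.1212 -0.0817 p [ 0.6371 -0.2155  0.2869] rpy [ 1.7998e+02  1.4000e-01 -1.2380e+01] j [ -2.1  18.8   5.9  -0.  -77.2  79.7] F [-0.5  0.7 -0.7] t 15.92
2 [-0.0023 -0.0007]
4 [-0.0046 -0.0013]
6 [-0.0069 -0.0018]
8 [-0.0092 -0.0022]
10 [-0.0116 -0.0026]
12 [-0.014  -0.0028]
14 [-0.0163 -0.003 ]
15 [-0.0175 -0.0031]
16 [-0.0187 -0.0031]
16.5 [-0.0193 -0.0031]
```

```bash
python3 -m pendant '[[-1,[-0.04,-0.04,0],[0,0,0]],[-1,[-0.07,-0.06,0],[0,0,-0.5]],[-1,[-0.091,-0.0815,0],[0,0,-0.5]],[-1,[-0.091,-0.0815,0.04],[0,0,-0.5]],[-1,[-0.091,-0.0815,0.08],[0,0,-0.5]],[-1,[-0.091,-0.0815,0.117],[0,0,-0.5]],[-1,[-0.1,-0.0815,0.117],[0,0,-0.5]],[-1,[-0.11,-0.0815,0.117],[0,0,-0.5]],[-1,[-0.118,-0.0815,0.117],[0,0,-0.5]],[-1,[-0.118,-0.0815,0.117],[0,0,-0.5]]]'
python3 -m pendant '[[-1,[0,0,0],[0,0,0]],[-1,[0,0,0],[0,0,0]]]'
python3 g.py .5363 -.1097
```

```text
clock: 16.75
tool_pos: [0.5377, -0.1088, 0.1743]
orientation: [-179.9, -0.2, -11.6]
force: [-0.3, -0.5, -0.6]
opening: 0.0003
gripper_force: 0.0
clock: 16.92
tool_pos: [0.5391, -0.109, 0.1736]
orientation: [-179.9, -0.2, -11.6]
force: [0.1, 0.5, -0.3]
opening: 0.0004
gripper_force: 0.0
shift x,y -0.0026 0.0012 p [ 0.5391 -0.109   0.1736] rpy [-179.94   -0.2   -11.62] j [  9.   11.1 -19.7   0.  -59.   69.4] F [ 0.1  0.5 -0.3] t 16.92
```

```bash
python3 -m pendant '[[-1,[-0.0026,0.0012,0.003],[0,0,0]],[-1,[-0.005,0.0005,0.003],[0,0,-2]],[-1,[-0.0072,0,0.003],[0,0,-4]],[-1,[-0.0095,-0.0006,0.003],[0,0,-6]],[-1,[-0.0118,-0.001,0.003],[0,0,-8]],[-1,[-0.0142,-0.0014,0.003],[0,0,-10]],[-1,[-0.0166,-0.0016,0.003],[0,0,-12]],[-1,[-0.0189,-0.0018,0.003],[0,0,-14]],[-1,[-0.0189,-0.0018,0.003],[0,0,-14]],[-1,[-0.0189,-0.0018,0.003],[0,0,-14]]]'
python3 g.py 0 0
python3 -m pendant '[[-1,[0.01,0,0],[0,0,0]],[-1,[0.03,0,0],[0,0,0]],[-1,[0.03,0,-0.04],[0,0,0]],[-1,[0.04,0,-0.08],[0,0,0]],[-1,[0.06,0.03,-0.12],[0,0,0]],[-1,[0.09,0.06,-0.12],[0,0,0]],[-1,[0.12,0.08,-0.12],[0,0,0]],[-1,[0.12,0.08,-0.12],[0,0,0]]]'
python3 - <<'E'
from plant import viewer
import cv2
cv2.imwrite("pics/s8.png",viewer.snapshot("side")[:,:,::-1])
E
python3 m.py pics/s8.png
```

```text
clock: 17.75
tool_pos: [0.5204, -0.1035, 0.1689]
orientation: [-180.0, -0.1, 2.3]
force: [1.9, 0.9, 1.0]
opening: 0.0007
gripper_force: 0.7
shift x,y -0.5158 -0.1245 p [ 0.5204 -0.1035  0.1689] rpy [-1.80e+02 -7.00e-02  2.31e+00] j [  9.9   9.6 -22.3   0.  -58.   82.4] F [1.9 0.9 1. ] t 17.75
clock: 18.42
tool_pos: [0.6473, -0.1819, 0.2867]
orientation: [179.9, 0.1, 2.2]
force: [-1.4, 1.0, -2.1]
opening: 0.0005
gripper_force: 0.0
288.7955010224949 289.83890214797134 wheel error deg -1.6999999999999957 mm -1.9285888234537292
```

```bash
cat > m2.py <<'E'
import cv2,sys,numpy as np
k=8
L=lambda f:cv2.resize(cv2.imread(f)[225:320,250:335],None,fx=k,fy=k,interpolation=cv2.INTER_CUBIC)
a,b=L("pics/side0.png"),L(sys.argv[1])
for n,(x0,y0,x1,y1) in dict(handle=(281,237,298,258),upper=(281,237,298,248),foot_spoke=(281,260,299,272),wheelhub=(282,277,303,305)).items():
    t=a[(y0-225)*k:(y1-225)*k,(x0-250)*k:(x1-250)*k]
    r=cv2.matchTemplate(b,t,cv2.TM_CCOEFF_NORMED);_,v,_,l=cv2.minMaxLoc(r);print(n,"dx,dy px",(l[0]/k+250-x0),(l[1]/k+225-y0),round(v,3))
E
python3 m2.py pics/s8.png; python3 g.py .5204 -.1035
```

```text
handle dx,dy px 0.875 -0.125 0.993
upper dx,dy px 0.875 -0.125 0.993
foot_spoke dx,dy px 0.875 0.25 0.991
wheelhub dx,dy px 0.0 0.0 0.996
shift x,y -0.1221 -0.0821 p [ 0.6456 -0.1809  0.2858] rpy [179.99   0.2    2.18] j [  1.   18.6   5.5   0.  -77.1  91.2] F [ 0.2 -0.8 -0.6] t 18.47
```

```bash
python3 -m pendant '[[-1,[-0.04,-0.04,0],[0,0,0]],[-1,[-0.07,-0.06,0],[0,0,0]],[-1,[-0.092,-0.082,0],[0,0,0]],[-1,[-0.092,-0.082,0.04],[0,0,0]],[-1,[-0.092,-0.082,0.08],[0,0,0]],[-1,[-0.092,-0.082,0.117],[0,0,0]],[-1,[-0.1,-0.082,0.117],[0,0,0]],[-1,[-0.11,-0.082,0.117],[0,0,0]],[-1,[-0.118,-0.082,0.117],[0,0,0]],[-1,[-0.118,-0.082,0.117],[0,0,0]]]'
python3 -m pendant '[[-1,[0,0,0],[0,0,0]],[-1,[0,0,0],[0,0,0]],[-1,[0,0,0],[0,0,0]],[-1,[0,0,0],[0,0,0]]]'
python3 g.py .5188 -.1032
```

```text
clock: 19.3
tool_pos: [0.5215, -0.1016, 0.1741]
orientation: [-180.0, -0.2, 2.4]
force: [-0.4, 0.6, 0.1]
opening: 0.0006
gripper_force: 0.0
clock: 19.63
tool_pos: [0.5223, -0.1014, 0.1722]
orientation: [-180.0, -0.1, 2.4]
force: [-0.2, 0.1, -0.6]
opening: 0.0006
gripper_force: 0.0
shift x,y -0.0036 0.0016 p [ 0.5223 -0.1014  0.1722] rpy [-1.80e+02 -7.00e-02  2.37e+00] j [ 10.1   9.6 -21.8   0.  -58.5  82.2] F [-0.2  0.1 -0.6] t 19.63
```

```bash
python3 -m pendant '[[-1,[-0.001,0,0],[0,0,0]],[-1,[-0.002,0,0],[0,0,-0.5]],[-1,[-0.003,0.0005,0],[0,0,-1]],[-1,[-0.0035,0.001,0],[0,0,-1.4]],[-1,[-0.0035,0.001,0],[0,0,-1.4]],[-1,[-0.0035,0.001,0],[0,0,-1.4]]]'
python3 g.py .5188 -.1032
python3 -m pendant '[[-1,[0.01,0,0],[0,0,0]],[-1,[0.03,0,0],[0,0,0]],[-1,[0.03,0,-0.04],[0,0,0]],[-1,[0.04,0,-0.08],[0,0,0]],[-1,[0.06,0.03,-0.12],[0,0,0]],[-1,[0.09,0.06,-0.12],[0,0,0]],[-1,[0.12,0.08,-0.12],[0,0,0]],[-1,[0.12,0.08,-0.12],[0,0,0]]]'
python3 - <<'E'
from plant import viewer
import cv2
cv2.imwrite("pics/s9.png",viewer.snapshot("side")[:,:,::-1])
E
python3 m.py pics/s9.png; python3 m2.py pics/s9.png
```

```text
clock: 20.13
tool_pos: [0.5186, -0.1025, 0.1716]
orientation: [-180.0, -0.0, 3.8]
force: [1.2, 0.7, 0.0]
opening: 0.0003
gripper_force: 1.0
shift x,y 0.0002 0.0007 p [ 0.5186 -0.1025  0.1716] rpy [-1.80e+02 -3.00e-02  3.78e+00] j [ 10.1   9.3 -22.3  -0.  -58.4  83.7] F [1.2 0.7 0. ] t 20.13
clock: 20.8
tool_pos: [0.6474, -0.1777, 0.2897]
orientation: [179.9, 0.1, 3.7]
force: [-0.7, 0.6, -1.9]
opening: 0.0002
gripper_force: 0.0
288.7955010224949 288.82441471571906 wheel error deg 0.0 mm 0.0
handle dx,dy px 0.0 -0.125 0.995
upper dx,dy px 0.0 -0.125 0.996
foot_spoke dx,dy px 0.0 0.125 0.991
wheelhub dx,dy px 0.0 0.0 0.999
```

The handle is back to within a tenth of a pixel of where it began, and the robot is clear. Letting the arm settle, then handing in.

```bash
python3 -m pendant '[[-1,[0,0,0],[0,0,0]],[-1,[0,0,0],[0,0,0]],[-1,[0,0,0],[0,0,0]],[-1,[0,0,0],[0,0,0]]]'; python3 -c "
from plant import workorder;print(workorder.close_job())"
```

```text
clock: 21.18
tool_pos: [0.6429, -0.1739, 0.2922]
orientation: [180.0, -0.0, 3.8]
force: [-0.6, 0.6, -0.1]
opening: 0.0004
gripper_force: 0.0
the job is handed in; nothing more can be done
None
```

I pushed the hand wheel one full turn counter-clockwise; in the side camera the handle is back at its starting position, in line with the yellow post (measured error about 0°). The arm is clear and the job was handed in at about 21 s, with no verdict returned.

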